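# Hang the blue slide bin on the louvred bench rail

## Robot

A 7-joint arm with a two-finger parallel gripper is mounted at the origin on the work surface. World frame = base frame: x ahead of the robot, y to its left, z up, the work surface at z = 0. Lengths are in m, angles in rad, forces in N, time in s.
With the tool pointing down it reaches from about 0.4 to 0.9 m from the base axis. Payload 5.6 kg.
Tool frame: the origin (TCP) lies midway between the tips of the shut fingers; the grasp point (between the pads) lies 19 mm behind it; y points along the fingers, z is the direction in which the jaws open and shut, and the axes are right-handed (so a half turn about y gives the same grasp; the last joint's range is limited). The gripper opens to 92 mm and grips with 3 to 60 N. Pads are 20 mm wide; open, the fingers measure 128 mm over their backs; the gripper's body (75 mm by 189 mm) begins 69 mm behind the grasp point.
Start: joints at [1.26, 0.468, -0.012, 1.603, 0.006, 1.071, -0.056], TCP at [0.172, -0.627, 0.215] pointing down, gripper open.
Joint ranges: [-2.53, 2.53], [-0.31, 2.02], [-1.57, 1.55], [0.28, 2.44], [-1.29, 4.43], [0.15, 1.84], [-2.92, 2.92]. Speed limits (rad/s): [2.57, 2.57, 3.14, 3.14, 3.14, 3.14, 3.14].

## Interface

Orientations are given as a 3x3 rotation matrix whose columns are the frame's x, y, z axes.
In Python, from station import env, effector, solver, viewer, workorder, search_frame, tip_of gives the robot as it stands. Calls block until the motion is done:
- env.reach(position, orientation): joint-space move of the TCP to a pose.
- env.movel(position, frame=None, rate=0.15): straight line of the TCP; frame=None keeps the orientation; rate is the mean speed in m/s.
- env.goto_joints(angles): joint-space move.
- effector.release() and effector.grasp(squeeze=None): open the fingers fully, or close them until they stop; squeeze is the grip in N (None keeps the last).
- env.pause(seconds).
- solver.inverse_kinematics(position, orientation): joint angles nearest the present ones, or None.
- env.sense(): the state.
- viewer.read_camera(name): name is "scene" or "top"; returns (picture, depth): 480x640x3 uint8, red, green, blue; 480x640 float32, m along the optical axis (not along the pixel's ray), 0 where there is no reading.
- viewer.camera_info(name): a dict with "intrinsics" (3x3 intrinsics, pixels), "dist_coeffs" ([k1, k2, p1, p2, k3] as OpenCV has them; the pictures are not rectified), "eye" and "rotation" of the camera in the world. Camera axes: x right, y up, looking along -z (the intrinsics and any distortion apply to the point x, -y, -z); pixel columns grow to the right and rows downward; lengths in m; the calibration is good to about 2 mm. A picture is of the moment at which its call begins. camera_info takes no time and is no camera call.
A pose or a line that the arm cannot do raises env.PlanningError and nothing moves.
- workorder.finish_job(): hands the job in, once; it reports no verdict.
Trained networks look in the newest picture that a camera, given by its name, has taken for a name from the list of things; names that differ only in an ending like _2 or _b are one class to them, and where a whole thing is asked for, a point or a joint stands for the part that bears it (a point fixed in the world has none). Each returns a list of dicts, best first, with "score" (0 to 1); they miss things now and then, are a little off and sometimes report something else, mostly with a low value. They report only what shows in the picture. A call takes as long as a camera call. They do not tell look-alikes from the thing itself.
- search_frame(camera, name): "at" ([x, y, z] in m, in world coordinates, good to about 4 mm: the middle of the surface that is visible of it).
- tip_of(camera, name): "at" ([x, y, z] in m, in world coordinates, good to about 4 mm: a listed point, or the origin of a listed thing).
The state is a dict: "t": time; "joint_positions": joint angles; "joint_velocities": joint speeds; "tau": joint torques, N m; "ee_pos": TCP position; "tcp_rot": TCP orientation; "wrist_force": force on the tool from outside, world axes, zero at the start; "moment": the same for the moment, N m; "gripper_width": finger opening in m.
Only numpy, scipy, OpenCV 4.12 (cv2) and the standard library are available. Lean on these libraries where they do the work, as an engineer would, in place of code of your own. Each camera call takes 0.05 s, during which the arm holds its last target.

## Task

Hang the blue slide bin by its back lip on the louvred bench rail, in the empty bay marked by the blue tag, and let go of it there. Leave the yellow bin that already hangs on the rail and the orange bin on the bench where they are.

Things in the scene. Friction and masses are not known exactly. Their poses are not given: they have to be found in the camera images.
- bin_blue: BLUE open slide bin, loose on the bench, 0.2-0.4 kg. Origin: centre of underside; x to its back, z up. 100 mm (x) by 90 (y); walls 45 front, 60 sides, 80 back. Grip bar over the middle along x: 60 long, 14 thick, 88 to 118 mm up. Lip behind the back wall (outer face x=50): ledge, underside 76 up, and downturned hook, inner face x=68, flared to x=75 and ending 50 up: an 18 mm slot, open below.
- bay_tag: Marked empty bay of the rail: blue plate behind, blue patch on its foot. Origin: where the origin of a bin hung there lies, 59 mm above the bench; x points as the hung bin's back must, y along the rail, z up. The rail's upright top blade is 6 mm thick (x 57 to 63), its top edge at z 76, free 30 mm down. Lower the bin with its origin at x -7 to 4; let go, it sags a few degrees front down.
- bin_hung: YELLOW bin, same shape, size and frame as the blue one, hanging loose by its lip in the other bay, 130 mm from the marked one, on the fixed grey and aluminium louvred rail (a stand 330 mm long). Stays where it is.
- bin_orange: ORANGE bin, same shape, size and frame as the blue one, standing loose on the bench. Stays where it is.
Mind the look-alikes: they are no part of the job. There is more than one size of the bin_blue; the job needs the largest.

How it is judged:
By the outcome, as a careful person would: the job done as asked, in the order asked, and still so for the second after the job is handed in, with the robot touching nothing.
It also fails if it takes over 37 s, if anything falls off the work surface, if the arm or the gripper's body presses on something with over 40 N, if the wrist force passes 120 N, or if a joint passes its speed limit or range.

## Working session

There is one attempt and no reset: what is moved stays moved. The work goes in short steps, each a Python script; the robot and the scene stay as the last script left them, time stands still between calls to the robot, and variables do not carry over. Pictures are saved under pics/ and viewed, and the job is handed in when it is done.

```bash
ls; mkdir -p pics
python3 - <<'E'
from station import env, viewer, search_frame, tip_of
import cv2,numpy as np
np.set_printoptions(precision=4,suppress=True)
for c in ("scene","top"):
    im,d=viewer.read_camera(c); cv2.imwrite(f"pics/{c}0.png",im[:,:,::-1]); np.save(f"pics/{c}0.npy",d)
    i=viewer.camera_info(c); print(c,i)
    for n in ("bin_blue","bay_tag","bin_hung","bin_orange"):
        print(n,"S",search_frame(c,n),"T",tip_of(c,n))
print(env.sense())
E
```

```text
pics
scene {'intrinsics': array([[457.3379,   0.    , 326.4417],
       [  0.    , 457.3379, 241.9216],
       [  0.    ,   0.    ,   1.    ]]), 'dist_coeffs': array([-0.1003,  0.    ,  0.    ,  0.    ,  0.    ]), 'eye': array([0.9655, 0.102 , 0.6556]), 'rotation': array([[-0.0701, -0.7509,  0.6567],
       [ 0.9975, -0.0533,  0.0455],
       [ 0.0009,  0.6583,  0.7528]])}
bin_blue S [{'at': [0.427, 0.3888, 0.0387], 'score': 0.9}, {'at': [0.2881, 0.2824, 0.0329], 'score': 0.67}, {'at': [0.4551, 0.2555, 0.0549], 'score': 0.64}] T [{'at': [0.2793, 0.2796, -0.0006], 'score': 0.9}, {'at': [0.4172, 0.2596, -0.0002], 'score': 0.81}, {'at': [0.4179, 0.395, 0.0026], 'score': 0.74}]
bay_tag S [{'at': [0.6806, 0.0075, 0.0554], 'score': 0.87}] T []
bin_hung S [{'at': [0.6129, -0.1269, 0.1162], 'score': 0.93}] T [{'at': [0.6026, -0.1314, 0.0552], 'score': 0.61}]
bin_orange S [] T [{'at': [0.4022, -0.2343, 0.0013], 'score': 0.87}]
top {'intrinsics': array([[624.83  ,   0.    , 325.1248],
       [  0.    , 624.83  , 248.0285],
       [  0.    ,   0.    ,   1.    ]]), 'dist_coeffs': array([-0.1516,
[... 737 characters left out ...]
n_orange S [{'at': [0.4099, -0.2342, 0.0478], 'score': 0.85}] T [{'at': [0.4019, -0.2364, 0.0047], 'score': 0.73}]
{'t': 0.9, 'joint_positions': array([ 1.26  ,  0.4674, -0.0116,  1.6027,  0.006 ,  1.0714, -0.0563]), 'joint_velocities': array([-0.0008, -0.0019,  0.0015,  0.0004, -0.0027, -0.0002, -0.0001]), 'tau': array([ -0.0002, -52.0393,  -0.0126, -24.4054,  -0.0567,   0.0113,
         0.    ]), 'ee_pos': array([ 0.172 , -0.6268,  0.2146]), 'tcp_rot': array([[-0.9644, -0.    ,  0.2646],
       [-0.2646, -0.0001, -0.9644],
       [ 0.    , -1.    ,  0.    ]]), 'wrist_force': array([0.6362, 0.6701, 0.2868]), 'moment': array([ 0.0219, -0.0188, -0.0443]), 'gripper_width': 0.09240212530130008}
```

View pics/scene0.png

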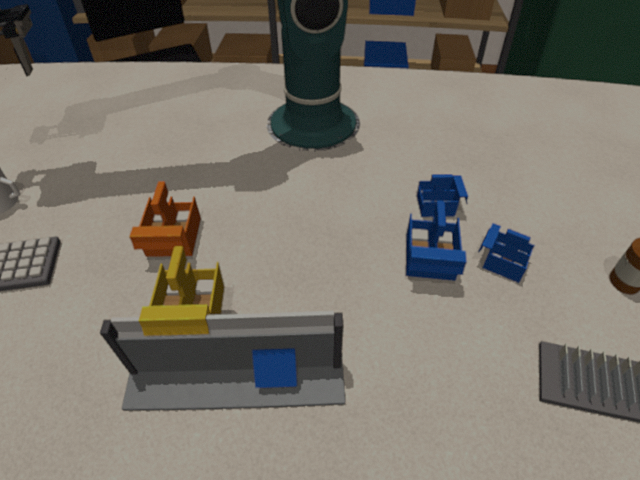

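View pics/top0.png

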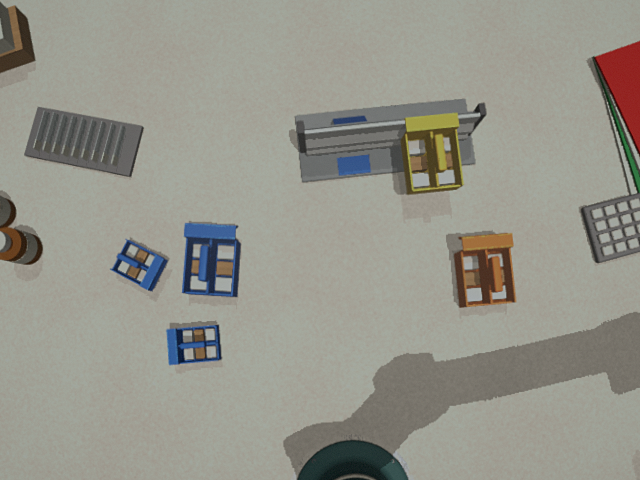

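The top view shows the large blue bin at about (212,260), with two smaller look-alikes at (138,265) and (195,344). The blue tag is at (350,120) and (354,165), and the yellow bin hangs at (432,155). Next I'll measure poses from both depth images.

```bash
cat > h.py <<'E'
import numpy as np,cv2
from station import viewer
np.set_printoptions(precision=4,suppress=True)
def cloud(c,d):
    i=viewer.camera_info(c);K=i["intrinsics"]
    v,u=np.mgrid[0:480,0:640]
    p=cv2.undistortPoints(np.stack([u,v],-1).reshape(-1,1,2).astype(float),K,i["dist_coeffs"]).reshape(480,640,2)
    P=np.stack([p[...,0]*d,-p[...,1]*d,-d],-1)
    W=P@np.array(i["rotation"]).T+i["eye"]; W[d<=0]=np.nan
    return W
def box(W,im,lo,hi,col=None):
    m=np.all((W>lo)&(W<hi),-1)
    if col is not None:
        h=cv2.cvtColor(im,cv2.COLOR_RGB2HSV); m&=(h[...,0]>=col[0])&(h[...,0]<=col[1])&(h[...,1]>110)
    return W[m]
def rect(P):
    r=cv2.minAreaRect((P[:,:2]*1000).astype(np.float32)); return r
E
python3 - <<'E'
from h import *
for c in("scene","top"):
    im=cv2.imread(f"pics/{c}0.png")[:,:,::-1].copy(); W=cloud(c,np.load(f"pics/{c}0.npy"))
    print("==",c)
    for nm,lo,hi,col in(("blue",(.34,.19),(.54,.325),(100,130)),("yellow",(.53,-.2),(.72,-.06),(20,35)),("orange",(.3,-.3),(.5,-.17),(3,18))):
        P=box(W,im,(*lo,0.004),(*hi,.3),col)
        print(nm,len(P),"zmax",np.percentile(P[:,2],[50,90,99]))
        z0=.059 if nm=="yellow" else 0
        B=P[(P[:,2]>z0+.1)]; print("  bar",len(B),B.mean(0),rect(B) , np.percentile(B[:,2],[10,50,90]))
        T=P[(P[:,2]>z0+.111)];print("  bartop",len(T),rect(T),np.median(T[:,2]))
        L=P[(P[:,2]>z0+.074)&(P[:,2]<z0+.087)];print("  lip",len(L),rect(L),np.median(L[:,2]))
        print("  all",rect(P))
    P=box(W,im,(.5,-.25,.004),(.8,.2,.3)); 
    h,e=np.histogram(P[:,2],bins=np.arange(0,.25,.005)); print(np.c_[e[:-1],h][h>0].tolist())
E
```

```text
== scene
blue 2653 zmax [0.0636 0.1071 0.1185]
  bar 308 [0.423  0.2539 0.1143] ((418.10736083984375, 255.3441925048828), (14.304800987243652, 59.97844314575195), 86.75909423828125) [0.1048 0.1166 0.1184]
  bartop 238 ((418.1264953613281, 255.48373413085938), (14.020068168640137, 59.9541130065918), 87.0315933227539) 0.11705733911421728
  lip 701 ((449.3006591796875, 253.93528747558594), (88.54218292236328, 79.49699401855469), 87.75743865966797) 0.0799647577033572
  all ((429.7025146484375, 255.0432891845703), (89.0113296508789, 126.2313232421875), 87.1360092163086)
yellow 4221 zmax [0.1236 0.1631 0.1744]
  bar 471 [ 0.5995 -0.13    0.1703] ((594.2425537109375, -131.64263916015625), (60.985572814941406, 14.579606056213379), 6.054553031921387) [0.163  0.1718 0.1743]
  bartop 326 ((594.12451171875, -131.7522430419922), (59.4995002746582, 14.38655948638916), 6.054553031921387) 0.1728250159766534
  lip 1166 ((617.8944702148438, -129.5371551513672), (99.83038330078125, 90.3790512084961), 6.4099860191345215) 0.1385892879508127
  all ((610.53955078125, -132.2780303955078), (126.5214614868164
[... 2772 characters left out ...]
3166809082) 0.07971176721870565
  all ((412.4025573730469, -235.75469970703125), (124.8087158203125, 92.1792221069336), 4.7396979331970215)
[[0.0, 754.0], [0.005, 3834.0], [0.01, 894.0], [0.015, 41.0], [0.02, 81.0], [0.025, 126.0], [0.03, 233.0], [0.035, 223.0], [0.04, 90.0], [0.045, 40.0], [0.05, 62.0], [0.055, 154.0], [0.06, 232.0], [0.065, 234.0], [0.07, 332.0], [0.075, 435.0], [0.08, 938.0], [0.085, 802.0], [0.09, 331.0], [0.095, 204.0], [0.1, 206.0], [0.105, 464.0], [0.11, 369.0], [0.115, 304.0], [0.12, 180.0], [0.125, 161.0], [0.13, 516.0], [0.135, 823.0], [0.14, 180.0], [0.145, 23.0], [0.15, 25.0], [0.155, 21.0], [0.16, 29.0], [0.165, 79.0], [0.17, 209.0], [0.17500000000000002, 28.0]]
```

Run:
```python
from h import *
for c in("scene","top"):
    im=cv2.imread(f"pics/{c}0.png")[:,:,::-1].copy(); W=cloud(c,np.load(f"pics/{c}0.npy"))
    print("==",c)
    P=box(W,im,(.6,-.06,.115),(.72,.075,.18)); print("blade z",np.percentile(P[:,2],[5,50,95,99]))
    T=P[P[:,2]>.1325]; print("top",len(T),rect(T),T.mean(0))
    f=np.polyfit(T[:,1],T[:,0],1); r=T[:,0]-np.polyval(f,T[:,1]); print("x=a*y+b",f,"yaw",np.degrees(-np.arctan(f[0])),np.percentile(r,[2,10,50,90,98]))
    P=box(W,im,(.54,-.12,-.01),(.8,.1,.13),(100,130)); 
    lo=P[P[:,2]<.02];hi=P[P[:,2]>=.02]
    for n,q in(("foot",lo),("plate",hi)):
        if len(q)>5: print(n,len(q),rect(q),q.mean(0),q[:,2].min(),q[:,2].max())
    P=box(W,im,(.5,-.25,.003),(.8,.2,.012)); print("foot",rect(P))
    Q=box(W,im,(.5,-.25,.1),(.8,.2,.142)); print("y range stand",Q[:,1].min(),Q[:,1].max())
```

```text
== scene
blade z [0.1165 0.13   0.1362 0.1368]
top 498 ((644.55908203125, 7.344512939453125), (8.842373847961426, 136.01434326171875), 6.874846458435059) [0.645  0.0081 0.1349]
x=a*y+b [-0.1188  0.646 ] yaw 6.774698607156114 [-0.0039 -0.0031  0.0002  0.0027  0.0033]
foot 14 ((675.94189453125, 3.039287567138672), (68.1684799194336, 16.239383697509766), 83.11258697509766) [0.6745 0.0041 0.0101] 0.006349919294134865 0.018467316515012766
plate 1609 ((680.09228515625, 5.234539031982422), (39.42641830444336, 64.95296478271484), 6.352287769317627) [0.681  0.0082 0.0516] 0.022708893229335003 0.07769262667887222
foot ((652.8831787109375, -25.801254272460938), (292.505126953125, 444.15460205078125), 0.08211487531661987)
y range stand -0.2199132758890623 0.10259088332229564
== top
blade z [0.1169 0.1326 0.1374 0.1389]
top 284 ((644.2171020507812, 7.163337707519531), (8.275677680969238, 133.67942810058594), 6.566234111785889) [0.6441 0.0076 0.1349]
x=a*y+b [-0.1201  0.645 ] yaw 6.850715659497664 [-0.0035 -0.0028  0.0001  0.0028  0.0038]
foot 540 ((611.3370361328125, -2.1679649353027344), (34.3480110168457, 59.08652114868164), 7.128180503845215) [ 0.611  -0.0021  0.0087] 0.002732519586236437 0.016402861820065562
plate 158 ((686.8638916015625, 7.21966552734375), (19.07091522216797, 57.89982223510742), 8.749388694763184) [0.6864 0.0076 0.0447] 0.02423348324912933 0.05887375627292735
foot ((649.9104614257812, -25.036636352539062), (449.88494873046875, 299.63995361328125), 89.96589660644531)
y range stand -0.22344757031816695 0.09877438473816905
```

Run:
```python
import cv2
a=cv2.imread("pics/scene0.png")[240:420,90:360]; cv2.imwrite("pics/zs.png",cv2.resize(a,None,fx=2.9,fy=2.9,interpolation=3))
a=cv2.imread("pics/top0.png")[90:200,280:500]; cv2.imwrite("pics/zt.png",cv2.resize(a,None,fx=3.6,fy=3.6,interpolation=3))
```

```text
(no output)
```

View pics/zs.png

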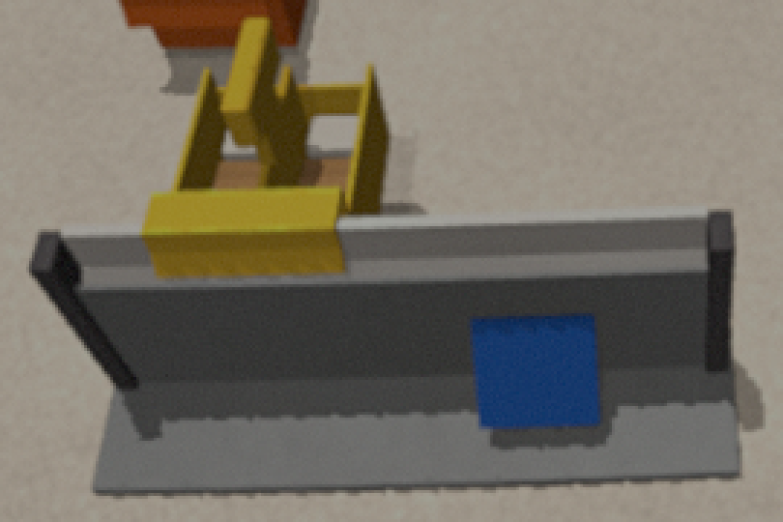

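View pics/zt.png

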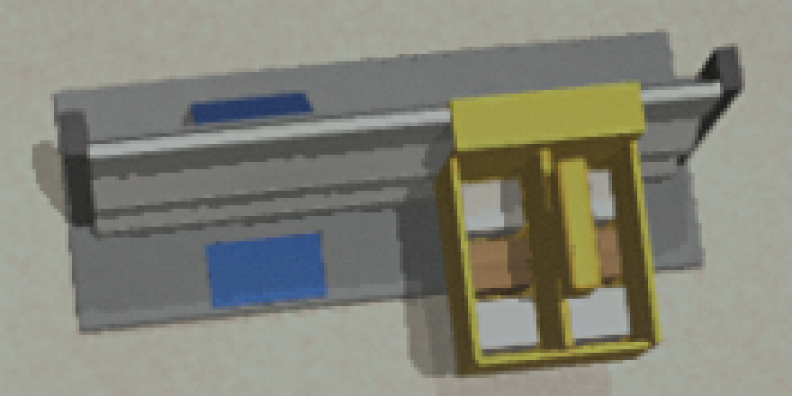

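The views agree:

| Item | Position (mm) | Yaw |
|---|---|---|
| Blue bin bar | (416.6, 254.4), top 117–118 high | −2.8° |
| Bay, blade line at tag centre | about (645.3, 2.2), top 135–136 high | 6.8° |
| Bay origin derived from that | about (585.7, −4.9), 59 high | 6.8° |

Yellow measures (600, −132), which matches the 130 mm pitch.

```bash
cat >> h.py <<'E'
def R(deg,s=-1):
    a=np.radians(deg); z=s*np.array([-np.sin(a),np.cos(a),0]); y=np.array([0,0,-1.]); return np.c_[np.cross(y,z),y,z]
E
python3 - <<'E'
from h import *
from station import env, effector, solver
for s in(-1,1):
    print(s,solver.inverse_kinematics([.4166,.2544,.26],R(-2.8,s)),solver.inverse_kinematics([.4166,.2544,.084],R(-2.8,s)),solver.inverse_kinematics([.585,-.005,.144],R(6.8,s)))
E
```

```text
-1 [-0.8068  0.1378  0.2099  1.9493 -0.0329  1.0577 -2.2024] [ 0.1357  0.6046 -0.9437  2.0479  0.6728  0.831  -2.8256] [ 0.305   0.4912 -0.4594  1.803   0.2683  0.9092 -1.7257]
1 [ 0.3059  0.3343 -1.0948  1.8879  0.3303  1.118   0.6077] [ 0.2384  0.7068 -1.1074  2.0431  0.8171  0.9217  0.1987] [ 0.5584  0.5976 -0.8208  1.787   0.5164  0.9861  1.2184]
```

Run:
```python
from h import *
from station import env, effector, solver
env.reach([.4166,.2544,.25],R(-2.8,1)); s=env.sense();print(s["t"],s["ee_pos"],s["joint_positions"])
env.movel([.4166,.2544,.084],rate=.15); s=env.sense();print(s["t"],s["ee_pos"],s["wrist_force"])
for c in("scene","top"):
    im,d=viewer.read_camera(c); cv2.imwrite(f"pics/{c}1.png",im[:,:,::-1])
```

```text
4.1 [0.4171 0.2537 0.2499] [ 0.3012  0.3502 -1.0932  1.9     0.3488  1.101   0.5911]
5.3583 [0.4171 0.2548 0.0847] [0.388  0.0792 0.5956]
```

View pics/scene1.png

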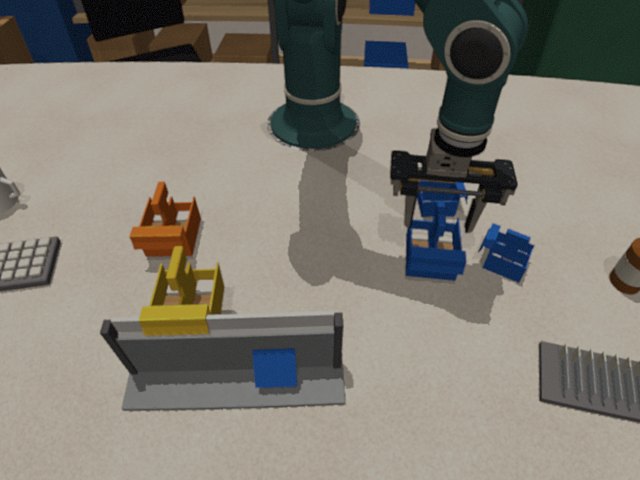

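The fingers, at (410,210) and (473,212), straddle the bar of the large blue bin at (440,215). Force is near zero, so I'll grasp and lift.

Run:
```python
from h import *
from station import env, effector, solver
effector.grasp(35); s=env.sense();print(s["t"],s["gripper_width"],s["wrist_force"])
p=s["ee_pos"]
env.movel([p[0],p[1],.26],rate=.15); s=env.sense();print(s["t"],s["ee_pos"],s["gripper_width"],s["wrist_force"],s["moment"])
# pre-place in front of and above the rail
a=np.radians(6.8); ax=np.array([np.cos(a),np.sin(a)]); o=np.array([.5857,-.0049])
q=o-.10*ax
env.reach([*q,.26],R(6.8,1)); s=env.sense();print(s["t"],s["ee_pos"],s["gripper_width"],s["wrist_force"])
for c in("scene","top"):
    im,d=viewer.read_camera(c); cv2.imwrite(f"pics/{c}2.png",im[:,:,::-1]);np.save(f"pics/{c}2.npy",d)
    W=cloud(c,d); P=box(W,im,(q[0]-.1,-.1,.12),(q[0]+.13,.07,.30),(100,130))
    ez=np.array([-ax[1],ax[0]]); L=np.c_[(P[:,:2]-s["ee_pos"][:2])@ax,(P[:,:2]-s["ee_pos"][:2])@ez,P[:,2]-s["ee_pos"][2]]*1000
    print(c,len(P),np.percentile(L,[.5,2,50,98,99.5],axis=0))
    T=L[(L[:,0]>45)&(L[:,2]>-13)]; print("lip",len(T),np.percentile(T,[1,50,99],axis=0), "rect",rect(P))
    if len(T)>20:
        f=np.linalg.lstsq(np.c_[T[:,:2],np.ones(len(T))],T[:,2],rcond=None)[0];print(f)
```

```text
6.6167 0.01404484191700638 [-0.1399  1.0385 -1.571 ]
7.9417 [0.4159 0.2539 0.2592] 0.013692306336485955 [ 0.3804  0.3966 -3.8774] [ 0.0844 -0.0886 -0.0079]
9.025 [ 0.4863 -0.0152  0.26  ] 0.013287243959059088 [-0.3427  1.1488 -2.9765]
scene 4157 [[-49.1674 -42.452  -81.8513]
 [-48.3369 -41.9682 -79.8771]
 [ 49.7744   2.3734 -21.0186]
 [ 73.9818  44.5704  34.4398]
 [ 74.7491  45.7762  35.2027]]
lip 1222 [[ 47.3704 -42.169  -12.6919]
 [ 63.8481   1.5785  -4.3744]
 [ 72.1113  45.5247  -2.3627]] rect ((498.47918701171875, -12.583869934082031), (126.96717834472656, 89.4124526977539), 6.866924285888672)
[-0.1606 -0.0012  4.7145]
top 841 [[-52.0802 -36.7378 -83.4431]
 [-51.9084 -32.9289 -82.0485]
 [-28.1924  18.2609 -37.5505]
 [ 67.8055  43.6138  34.6316]
 [ 69.3792  43.6863  36.2737]]
lip 114 [[54.0323 27.7494 -8.0689]
 [61.9768 35.8605 -4.028 ]
 [69.4759 43.4607  0.0153]] rect ((496.8243713378906, -11.996261596679688), (126.1357650756836, 84.03953552246094), 7.201352596282959)
[-0.0551  0.0271 -1.5228]
```

View pics/scene2.png

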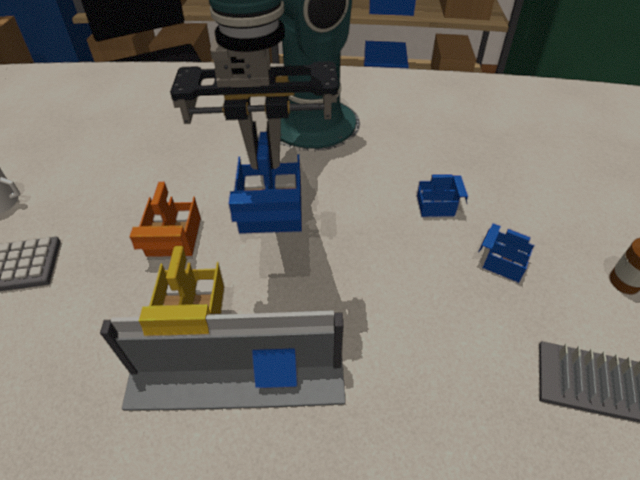

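View pics/top2.png

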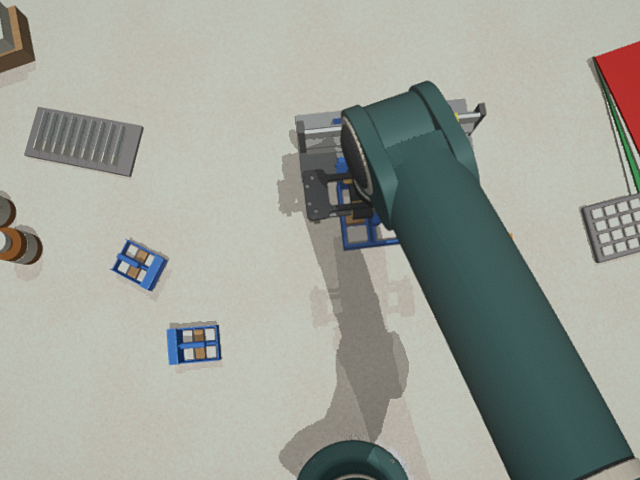

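The bin hangs level and centred in the jaws at (267,195) in the scene view; lip, bar and TCP offsets match the given sizes. Both small look-alikes and the yellow and orange bins are undisturbed. Next I'll move over the blade and lower.

Run:
```python
from h import *
from station import env, effector, solver
a=np.radians(6.8); ax=np.array([np.cos(a),np.sin(a)]); o=np.array([.5857,-.0049])-.0015*ax
def st(m):
    s=env.sense();print(m,s["t"],s["ee_pos"],s["wrist_force"],s["moment"],s["gripper_width"]); return s
env.movel([*o,.26],R(6.8,1),rate=.12); st("over")
env.movel([*o,.185],rate=.1); st("pre")
im,d=viewer.read_camera("scene"); cv2.imwrite("pics/scene3.png",im[:,:,::-1]);np.save("pics/scene3.npy",d)
cv2.imwrite("pics/z3.png",cv2.resize(im[200:420,90:360,::-1],None,fx=2.7,fy=2.7,interpolation=3))
W=cloud("scene",d); T=box(W,im,(.6,.055,.132),(.72,.08,.15)); print("blade",T.mean(0))
P=box(W,im,(.52,-.07,.11),(.72,.07,.3),(100,130)); L=np.c_[(P[:,:2]-o)@ax,(P[:,:2]-o)@[-ax[1],ax[0]],P[:,2]];print(np.percentile(L,[.5,2,50,98,99.5],axis=0), rect(P))
```

```text
over 10.0917 [ 0.5836 -0.0049  0.2599] [ 0.0443  0.3454 -2.9946] [ 0.0638 -0.0506 -0.0179] 0.013738560886809902
pre 10.9917 [ 0.5847 -0.0049  0.1856] [ 0.0886  0.1822 -3.4252] [ 0.0758 -0.1271  0.004 ] 0.013879309100105305
blade [0.6381 0.0671 0.1348]
[[-0.0488 -0.0429  0.1146]
 [-0.0481 -0.0419  0.1223]
 [ 0.0568  0.0014  0.178 ]
 [ 0.0745  0.0448  0.2209]
 [ 0.0752  0.0457  0.2388]] ((597.2858276367188, -2.253429412841797), (126.11235046386719, 89.24598693847656), 6.722723960876465)
```

View pics/z3.png

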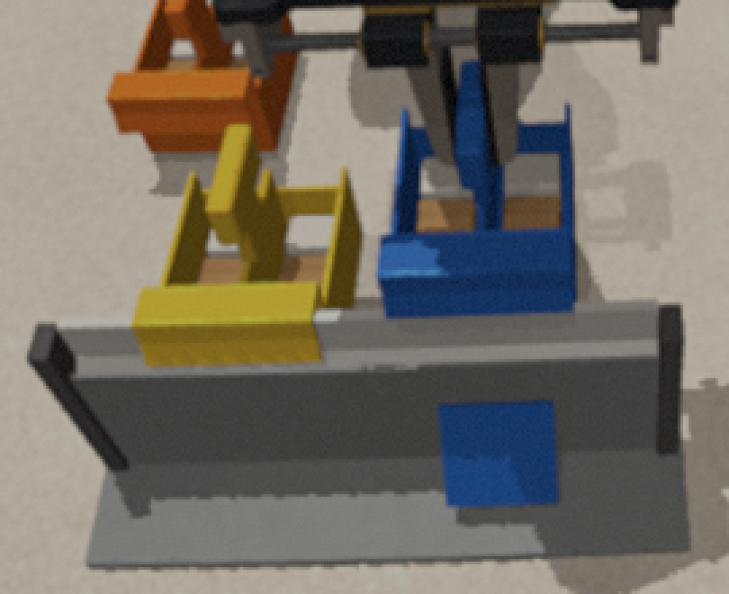

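In the crop, the hook is over the blade at (480,310) and parallel to it. In the bin frame the blade centre is at about 62 mm, inside the 50–68 mm slot. Lowering.

Run:
```python
from h import *
from station import env, effector, solver
def st(m):
    s=env.sense();print(m,s["t"],s["ee_pos"],s["wrist_force"],s["moment"],s["gripper_width"]); return s
p=st("0")["ee_pos"]; o=[.5842,-.0051]
for z in(.165,.150,.1465,.1445,.143):
    env.movel([*o,z],rate=.06 if z>.147 else .03); s=st(z)
    if s["wrist_force"][2]>2 or np.abs(s["wrist_force"][:2]).max()>8: print("contact");break
im,d=viewer.read_camera("scene"); np.save("pics/scene4.npy",d)
cv2.imwrite("pics/z4.png",cv2.resize(im[200:420,90:360,::-1],None,fx=2.7,fy=2.7,interpolation=3))
W=cloud("scene",d);a=np.radians(6.8); ax=np.array([np.cos(a),np.sin(a)]);P=box(W,im,(.52,-.07,.08),(.72,.07,.3),(100,130)); L=np.c_[(P[:,:2]-o)@ax,(P[:,:2]-o)@[-ax[1],ax[0]],P[:,2]]
T=L[(L[:,0]>.05)&(L[:,0]<.068)&(L[:,2]>.125)]; print(np.median(T,0),len(T))
```

```text
0 11.0417 [ 0.5848 -0.0049  0.1858] [ 0.4302 -0.3542 -3.2703] [ 0.1016 -0.1724  0.0291] 0.01340989298340141
0.165 11.525 [ 0.584  -0.005   0.1646] [ 0.9093 -0.1688 -3.221 ] [ 0.0372 -0.156   0.0432] 0.013736377630055956
0.15 11.925 [ 0.5839 -0.0051  0.1495] [ 1.0151 -0.1043 -2.3252] [ 0.0592 -0.1861  0.012 ] 0.013704079371481206
0.1465 12.1917 [ 0.5841 -0.0051  0.1464] [ 0.1529  0.2663 -3.545 ] [ 0.0191 -0.0968  0.0004] 0.013789068706389188
0.1445 12.4417 [ 0.5841 -0.0052  0.1444] [ 0.0115  0.1792 -2.8367] [ 0.0583 -0.0837 -0.0363] 0.013795827757391032
0.143 12.6917 [ 0.5842 -0.0051  0.143 ] [-0.0482  0.0298 -2.2654] [ 0.0633 -0.0953 -0.0289] 0.013584494696033294
[0.0589 0.0012 0.1393] 769
```

View pics/z4.png

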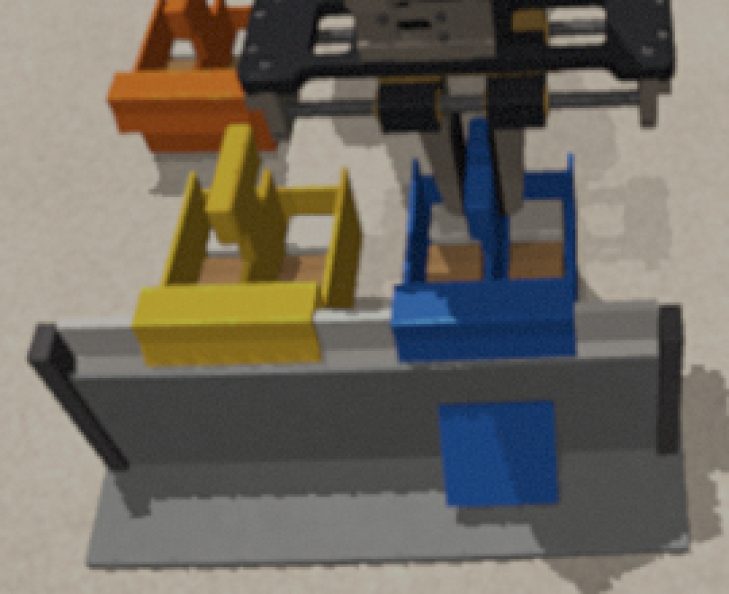

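The lip is over the blade, with the hook in front of it at (485,330), matching yellow. It is just touching, so I'll seat it, release and lift off.

Run:
```python
from h import *
from station import env, effector, solver
def st(m):
    s=env.sense();print(m,s["t"],s["ee_pos"],s["wrist_force"],s["gripper_width"]); return s
o=[.5842,-.0051]
for z in(.142,.141):
    env.movel([*o,z],rate=.03); s=st(z)
    if s["wrist_force"][2]>-0.8: print("contact");break
effector.release(); st("rel")
env.movel([*o,.25],rate=.12); s=st("up")
env.reach([.42,.05,.36],s["tcp_rot"]); st("away")
env.pause(.8)
for c in("scene","top"):
    im,d=viewer.read_camera(c); cv2.imwrite(f"pics/{c}5.png",im[:,:,::-1]);np.save(f"pics/{c}5.npy",d)
    W=cloud(c,d)
    for nm,lo,hi,col in(("blue",(.5,-.065),(.67,.07),(100,130)),("yellow",(.53,-.2),(.72,-.06),(20,35)),("orange",(.3,-.3),(.5,-.17),(3,18))):
        z0=0 if nm=="orange" else .059
        P=box(W,im,(*lo,z0+.004),(*hi,.25),col)
        if len(P)<50: continue
        T=P[P[:,2]>z0+.1]; L=P[(P[:,2]>z0+.074)&(P[:,2]<z0+.087)]
        print(c,nm,len(P),"bar",T.mean(0) if len(T) else 0,rect(T) if len(T) else 0,"lipz",np.median(L[:,2]),L.mean(0))
print(env.sense()["t"])
```

```text
0.142 12.9917 [ 0.5842 -0.005   0.1425] [-2.9752 -0.1585  3.5195] 0.01371383541347172
contact
rel 14.2 [ 0.5842 -0.0051  0.142 ] [-0.5825  0.3359  0.2301] 0.0924842688208417
up 15.25 [ 0.5837 -0.0053  0.2492] [-0.5802  0.2515  0.2003] 0.09196773072383733
away 16.0833 [0.4205 0.0487 0.36  ] [-0.154  -0.669   0.4896] 0.0920427709321845
scene blue 3505 bar [ 0.5866 -0.0032  0.1712] ((580.3875732421875, -4.784332275390625), (57.72227096557617, 14.159748077392578), 6.338816165924072) lipz 0.13874584174542287 [0.641  0.0022 0.1385]
scene yellow 4191 bar [ 0.5997 -0.13    0.1703] ((594.2100830078125, -131.84466552734375), (60.655033111572266, 14.837298393249512), 6.408202648162842) lipz 0.13864184569549742 [ 0.6547 -0.1251  0.1384]
scene orange 3042 bar [ 0.4072 -0.2318  0.1134] ((402.4859924316406, -233.6099090576172), (57.841861724853516, 13.253822326660156), 3.573683977127075) lipz 0.07949185128899172 [ 0.4571 -0.2289  0.0792]
top blue 176 bar 0 0 lipz 0.13892696103146696 [0.644  0.0199 0.139 ]
top yellow 2851 bar [ 0.5914 -0.1341  0.1708] ((592.8623657226562, -134.57583618164062), (59.46689224243164, 14.783971786499023), 9.7195463180542) lipz 0.13848424039225793 [ 0.6522 -0.1274  0.1385]
top orange 2714 bar [ 0.3994 -0.235   0.1153] ((399.4569091796875, -236.48204040527344), (57.626441955566406, 13.969233512878418), 5.995532989501953) lipz 0.07974608640824332 [ 0.4563 -0.2331  0.0797]
16.9833
```

View pics/scene5.png

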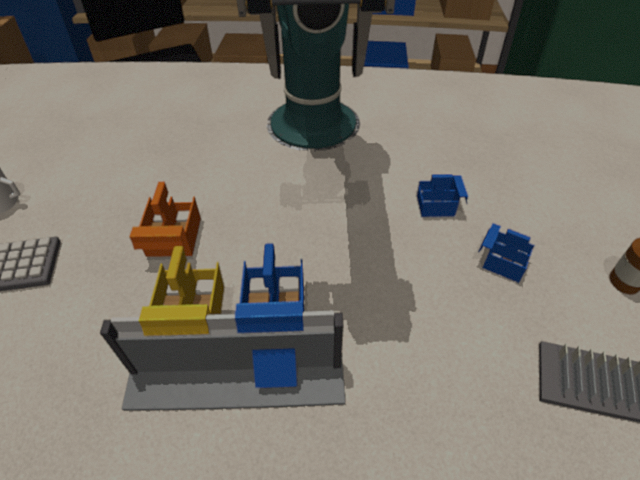

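View pics/top5.png

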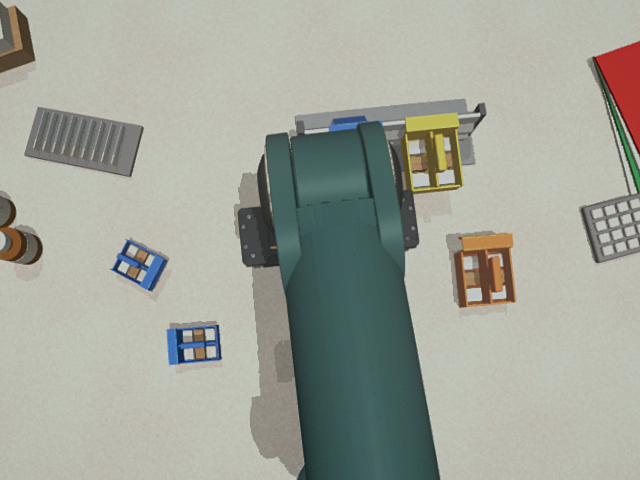

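The blue bin hangs at (270,315), alongside yellow at (175,317) with the same lip height and sag. The gripper is clear, so I'm handing in.

```bash
python3 -c "
from station import workorder,env
print(workorder.finish_job(), env.sense()['t'])"
```

```text
the job is handed in; nothing more can be done
the job is handed in; nothing more can be done
```

The largest blue bin now hangs by its back lip in the bay marked by the blue tag. I released it there, backed the gripper off, and handed the job in at about 17 s on the clock.

- **Hang:** in the last pictures the blue bin's lip is 138.7 mm above the bench, against 138.6 mm for the yellow bin. The two lips are 128 mm apart, against the 130 mm pitch, and the bin sags as yellow does.
- **Other bins:** yellow and orange measure where they were to within about 1 mm, which is measurement noise. The two smaller blue bins look untouched in the pictures.
- **Forces:** in my readings between moves, wrist force stayed under 5 N.
- **Disagreements:** the two cameras differed by 1–3 mm on positions, and I used values between them. In the final top view the arm hid most of the blue bin, so the final bar position and sag come from the scene camera alone; the top camera saw only the lip and agreed on its height.

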